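# Close the test nest and hold the test knob at its third click

## Task

Swing the open keeper bar of the test nest shut over the circuit board until it snaps home. Only then grip the spring-return knob on the test box, turn it clockwise counting the clicks to the third stop without clicking on past it, and finish while still holding it there, for it runs back when let go. Leave the board in its recess and everything else on the bench where it is.

Things in the scene. Friction and masses are not known exactly. Their poses are not given: they have to be found in the camera images.
- nest: test nest, fixed to the bench, left or right of the test box: aluminium plate 160 (x) x 190 (y) x 12 mm with a circuit board in a recess. Origin at the centre of its underside. The keeper bar's hinge post stands on the centre line near the +y edge (0, +75 mm).
- bar (a joint): keeper bar's hinge angle, rad, upright axis. 0 = shut, against its end stop: the bar lies over the board along the nest's y, from the hinge towards -y. It grows (to 1.6) as the bar opens clockwise seen from above, free end to the nest's -x side; starts 0.8 to 1.35. Stays where left; from 0.5 to 0.2 a spring plunger resists (2 N at the handle), below 0.2 it snaps the bar to 0.
- bar_hinge (a point): point on the bar's hinge axis, level with the top of the bar, 38 mm above the bench. Its x and y axes turn with the bar: the bar runs from here along its -y.
- bar_handle (a point): grip point on the bar's round upright handle pin (14 mm diameter, 40 mm tall, dark steel), 140 mm from the hinge axis: on the pin's axis, 60 mm above the bench. The pin spans 38 to 78 mm above the bench; the steel bar under it is 18 mm wide, 8 mm thick, its tip 20 mm beyond the pin. Nothing else beside the pin is above 38 mm.
- board: green circuit board, 120 x 90 x 3 mm, lying loose in the nest's recess, 12 mm above the bench. Origin at the centre of its underside. Stays there; the bar passes above it.
- tester: grey test box, fixed to the bench, 120 x 110 x 45 mm tall, with a round 6 mm dial plate 68 mm across on top and the black knob at its centre. Origin at the centre of its underside.
- knob (a joint): knob's angle, rad, upright axis through the box centre; 0 = rest, grows as it turns clockwise seen from above, to 2.15. Click stops every 0.42 rad (24 degrees): first 0.42, second 0.84, third 1.26, fourth 1.68, fifth 2.10; ridges halfway between. A spring pulls it back to 0 (0.13 N m at rest, 0.19 at the third stop; each click adds about 0.06), so it runs back when let go. Starts at 0.
- knob_grip (a point): grip point on the knob's axis, 82 mm above the bench. The grip is an upright black bar 42 mm long, 14 mm thick, its top 89 mm above the bench, standing on a 44 mm disc whose top is 59 mm above the bench. Its length runs along this point's x (the box's x when the knob is at 0), so it is pinched along this point's y. A white mark lies at the -x end.
- spool: solder spool, 36 mm across, 34 mm tall, stands on the bench between nest and test box. Bystander; origin at its underside
- drive: flat metal disk drive, 70 x 100 x 9 mm, lies far out on the bench. Bystander; origin at its underside
- screwdriver: screwdriver lying on the bench near the robot's foot. Bystander
- parts_bin: grey open screw bin, 100 x 140 x 45 mm, at the far left of the bench. Bystander; origin at its underside
- flask: small bottle, 40 mm across, 100 mm tall, on the left of the bench. Bystander; origin at its underside
- pot: grey pot, 72 mm across, 75 mm tall, with bit drivers up to 115 mm high in it, on the right of the bench. Bystander; origin at its underside
Not all that is in view belongs to the job. What is shaped like the tester but purple or red is not meant.

How it is judged:
By the outcome, as a careful person would: the job done as asked, in the order asked, and still so for the second after the job is handed in, while the arm keeps its last pose, push and grip.
It also fails if it takes over 54 s, if anything falls off the work surface, if the arm or the gripper's body presses on something with over 40 N, if the wrist force passes 120 N, or if a joint passes its speed limit or range.

## Robot

A 6-joint arm with a two-finger parallel gripper is mounted at the origin on the work surface. World frame = base frame: x ahead of the robot, y to its left, z up, the work surface at z = 0. Lengths are in m, angles in rad, forces in N, time in s.
With the tool pointing down it reaches from about 0.25 to 0.725 m from the base axis. Payload 4 kg.
Tool frame: the origin (TCP) lies midway between the tips of the shut fingers; the grasp point (between the pads) lies 19 mm behind it; z points along the fingers, y is the line along which they close (so a half turn about z gives the same grasp; the last joint's range is limited). The gripper opens to 85 mm and grips with 20 to 120 N. Pads are 22 mm wide; open, the fingers measure 114 mm over their backs; the gripper's body (76 mm by 85 mm) begins 54 mm behind the grasp point. The pads swing forward as they close: fully open they stand 13 mm farther back than shut.
Start: joints at [1.329, 0.241, 0.005, 1.335, 0, 1.571], TCP at [0.12, 0.485, 0.208] pointing down, gripper open.
Joint ranges: [-2.72, 2.72], [-1.05, 1.87], [-1.09, 1.28], [-1.99, 2.15], [-1.42, 1.44], [-3.14, 3.14]. Speed limits (rad/s): [2.79, 2.79, 3.14, 3.14, 3.14, 3.14].

## Interface

Orientations are given as a unit quaternion [x, y, z, w].
In Python, from workcell import get_obs, camera, job_done, silhouettes gives the robot as it stands. The module is installed in compiled form; this text tells all that it offers.
- The arm moves only by the tool drive_tool, never from a script. Its argument "increments" is a list of rows, each a list of 3 entries, a list of its own where there are three numbers: the shift along the world's x, y, z in mm, then the turn, a rotation vector about the world's x, y, z in degrees, then the opening, from 0 (shut) to 1 (fully open). A call has 1 to 8 rows; each row shifts and turns the commanded pose from where the row before left it; what a row does not reach is not made up. A row lasts 1/12 s, in which the tool goes at most 41.7 mm and 7.16 degrees, less where a joint would pass 70% of its speed; a pose out of reach is approached as far as the arm can. A call is refused whole if a number of a shift passes 41.7 or a number of a turn 7.16, either way. A call with a gripper value outside its range is refused whole. The fingers move at their own pace and stop on an object; the grip force is fixed at half the most. Time passes only in rows, so rows that do not move let the fingers close. It gives the time, the measured TCP pose, the force, the opening and the grip force at its end, in the units of the state.
- get_obs(): the state, without advancing time (a new reading comes with each control period).
- camera(name): name is "scene" or "top" or "wrist"; returns a dict with "image" (384x512x3 uint8, red, green, blue), "K" (3x3 intrinsics, pixels), "view" (4x4, takes a point from world to camera coordinates). Camera axes: x right, y down, z forward; pixel columns grow to the right and rows downward; lengths in m; the calibration is good to about 2 mm. The wrist camera is an equidistant fisheye: a pixel r from the principal point sees the ray r / f radians off the axis. A picture is of the moment at which its call begins. There is no depth.
- job_done(): hands the job in; it is judged then, once.
Trained networks look in a picture, given as the dict that the camera call returned (one of the last four; its "shot" number tells which), for a name from the list of things; names that differ only in an ending like _2 or _b are one class to them, and where a whole thing is asked for, a point or a joint stands for the part that bears it (a point fixed in the world has none). Each returns a list of dicts, best first, with "conf" (0 to 1); they miss things now and then, are a little off and sometimes report something else, mostly with a low value. They report only what shows in the picture. A call takes as long as a camera call. They do not tell look-alikes from the thing itself.
- silhouettes(query, picture): "region" (384x512 bool, what is visible of it) and "bbox" ([left, top, right, bottom] in pixels, round what is visible of it).
The state is a dict: "clock": time; "joint_pos": joint angles; "joint_vel": joint speeds; "tau": joint torques, N m; "eef_pos": TCP position; "tool_rot": TCP orientation; "ft_force": force on the tool from outside, world axes, zero at the start; "ft_torque": the same for the moment, N m; "grip_width": finger opening in m; "grasp_force": force on a finger pad.
Only numpy, scipy, OpenCV 4.12 (cv2) and the standard library are available. Lean on these libraries where they do the work, as an engineer would, in place of code of your own. Each camera call takes 0.05 s, during which the arm holds its last target. There are 200 camera calls.

## Working session

There is one attempt and no reset: what is moved stays moved. The work goes in short steps, Python scripts to look and compute and a tool call to move; the robot and the scene stay as the last step left them, time stands still between calls to the robot, and variables do not carry over. Pictures are saved under pics/ and viewed, at most 10 in all, crops included, and the job is handed in when it is done.

Besides the shell and the picture viewer there is one more tool, called after ">>>" as a command line: name --argument value ..., lists and objects as JSON in quotes. drive_tool: Moves the arm, as the interface text tells. Its arguments: {"type":"object","properties":{"increments":{"type":"array"}},"required":["increments"]}

```bash
mkdir -p pics
cat > h.py <<'E'
import numpy as np, cv2
from workcell import get_obs, camera, job_done, silhouettes
def back(c,uv,z):
    K,V=c["K"],np.array(c["view"]); d=np.linalg.inv(K)@[uv[0],uv[1],1]
    R,t=V[:3,:3],V[:3,3]; o=-R.T@t; d=R.T@d
    return o+d*(z-o[2])/d[2]
def proj(c,p):
    V=np.array(c["view"]); q=V[:3,:3]@p+V[:3,3]; q=c["K"]@q; return q[:2]/q[2]
def save(img,n): cv2.imwrite("pics/"+n,cv2.cvtColor(img,cv2.COLOR_RGB2BGR))
E
python3 - <<'E'
from h import *
o=get_obs(); print(o["clock"],o["eef_pos"],o["tool_rot"],o["ft_force"])
a=camera("top"); b=camera("scene")
save(cv2.resize(a["image"],(800,600)),"top.png"); save(cv2.resize(b["image"],(800,600)),"scene.png")
for c,n in((a,"top"),(b,"scene")):
  for q,z in(("nest",.012),("bar",.038),("bar_handle",.06),("board",.015),("tester",.045),("knob",.085),("spool",.034)):
    for s in silhouettes(q,c)[:3]:
        m=s["region"]; ys,xs=np.nonzero(m); u=(xs.mean(),ys.mean())
        print(n,q,round(s["conf"],2),s["bbox"],np.round(u,1),np.round(back(c,u,z),3))
E
```

```text
0.0 [0.11956713 0.48481092 0.2066157 ] [ 1.20596828e-01  9.92701030e-01 -1.02759271e-03 -1.22555029e-04] [-0.44548562 -1.59324968  0.20289542]
top nest 0.58 [265.0, 159.0, 322.6, 230.2] [293.4 187.5] [ 0.622 -0.134  0.012]
top bar 0.52 [272.0, 181.5, 290.8, 232.0] [280.8 204.8] [ 0.557 -0.088  0.038]
top bar_handle 0.62 [269.8, 185.6, 292.1, 232.4] [280.8 204.6] [ 0.556 -0.086  0.06 ]
top bar_handle 0.3 [280.2, 167.2, 309.8, 206.0] [294.1 184.7] [ 0.625 -0.131  0.06 ]
top board 0.59 [283.3, 168.2, 308.8, 203.6] [294.2 184.4] [ 0.632 -0.136  0.015]
top board 0.34 [113.8, 154.4, 159.2, 186.6] [135.8 168.1] [0.678 0.426 0.015]
top tester 0.95 [191.5, 163.2, 233.5, 204.1] [213.5 185.3] [0.619 0.146 0.045]
top tester 0.64 [168.2, 112.6, 205.2, 153.6] [186.6 132. ] [0.805 0.247 0.045]
top tester 0.61 [166.0, 229.1, 210.3, 269.3] [189.  248.4] [0.402 0.221 0.045]
top knob 0.63 [205.0, 175.3, 220.5, 189.9] [212.7 183.7] [0.619 0.145 0.085]
top knob 0.52 [193.6, 164.7, 234.2, 206.4] [213.6 185.7] [0.612 0.142 0.085]
top knob 0.45 [181.8, 243.7, 194.9, 255.1] [187.8 248.6] [0.402 0.219 0.085]

[... 509 characters left out ...]
2.7, 189.1, 219.3, 229.6] [200.9 208.1] [ 0.634 -0.139  0.015]
scene tester 0.93 [316.3, 257.1, 380.7, 316.2] [346.4 285.3] [0.824 0.245 0.045]
scene tester 0.88 [280.3, 191.2, 334.5, 242.5] [308.1 215.7] [0.638 0.146 0.045]
scene tester 0.68 [315.9, 142.3, 363.5, 185.5] [338.9 161.5] [0.422 0.219 0.045]
scene knob 0.65 [301.2, 193.4, 317.9, 216.7] [308.7 204.6] [0.635 0.143 0.085]
scene knob 0.6 [337.9, 261.3, 357.6, 290.0] [348.2 275.4] [0.823 0.242 0.085]
scene knob 0.56 [333.6, 141.2, 349.1, 164.8] [340.7 150.8] [0.421 0.218 0.085]
scene spool 0.7 [249.4, 200.9, 256.7, 215.6] [253.5 209.4] [0.631 0.003 0.034]
scene spool 0.52 [281.0, 191.1, 336.8, 240.7] [308.1 215.9] [0.629 0.146 0.034]
```

View pics/top.png

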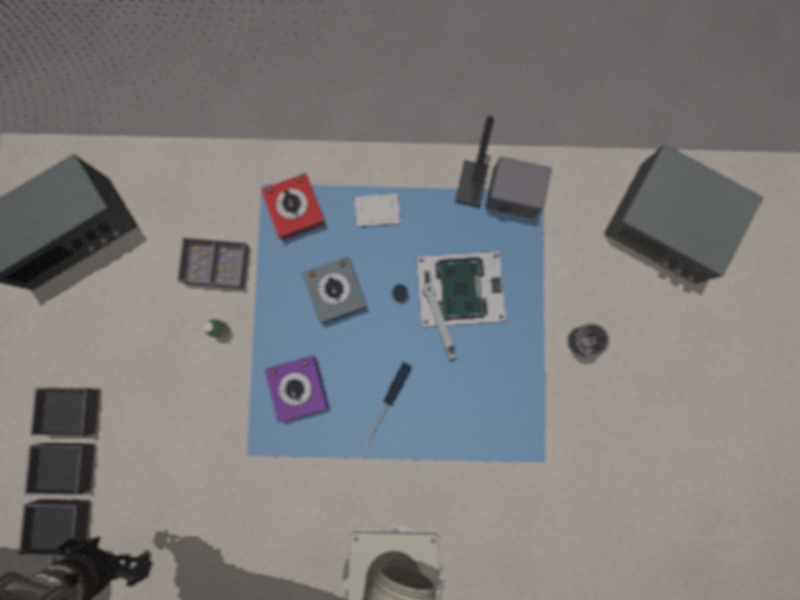

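Run:
```python
from h import *
a=camera("top");b=camera("scene")
i=a["image"][150:250,175:335]; j=b["image"][130:270,150:350]
save(np.vstack([cv2.resize(i,(640,400),interpolation=cv2.INTER_CUBIC)]),"ct.png")
save(cv2.resize(j,(800,560),interpolation=cv2.INTER_CUBIC),"cs.png")
for q,c,z in (("nest",a,.012),("board",a,.015),("tester",a,.045),("bar",a,.038)):
    s=silhouettes(q,c)[0]["region"].astype(np.uint8)
    ct=max(cv2.findContours(s,0,2)[0],key=cv2.contourArea)
    P=np.array([back(c,p[0],z)[:2] for p in ct],np.float32)*1000
    print(q,cv2.minAreaRect(P))
```

```text
nest ((596.8946533203125, -139.43426513671875), (232.2083282470703, 190.16903686523438), 5.099904537200928)
board ((524.0074462890625, -422.1368408203125), (69.97655487060547, 88.6402359008789), 1.2913140058517456)
tester ((805.0511474609375, 245.47178649902344), (134.79098510742188, 112.5565414428711), 22.47270393371582)
bar ((558.286865234375, -88.53250885009766), (172.36550903320312, 25.301349639892578), 21.839258193969727)
```

View pics/ct.png

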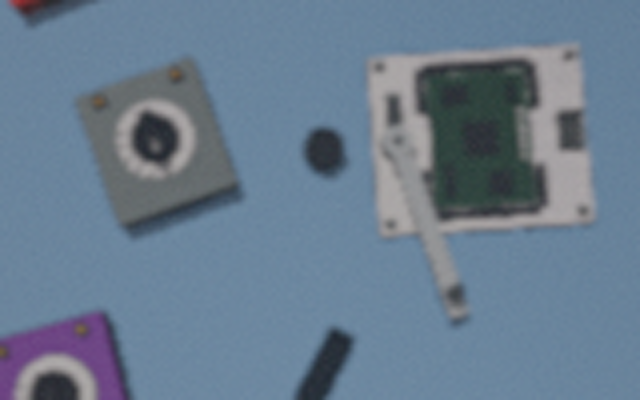

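View pics/cs.png

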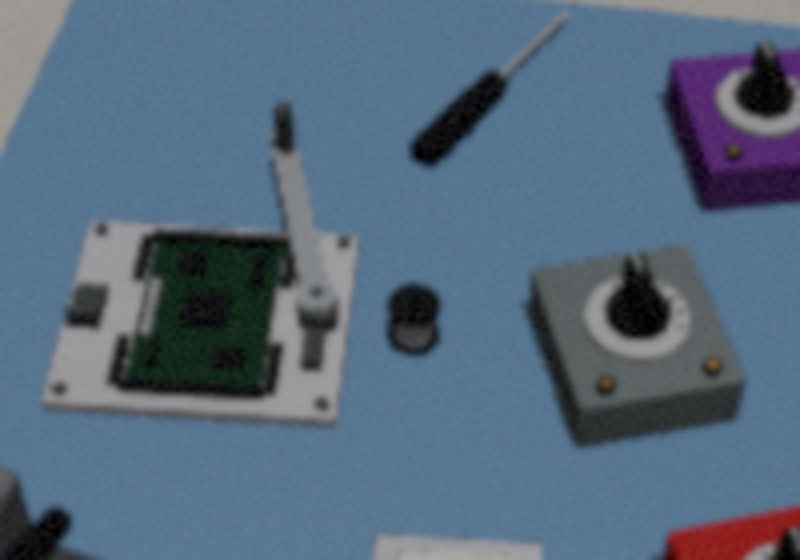

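The top view shows three box candidates, in 512x384 pixels: grey at (213,185), red at (187,132) and purple at (189,248). I take the grey one. In the close crop it has the black knob with its white mark towards the robot. The nest is at (294,188), with the hinge at (274,186) and the handle pin at about (289,224), so the bar is open towards the robot.

Run:
```python
from h import *
a=camera("top");b=camera("scene")
T=lambda x,y:(175+x/4-.4,150+y/4-.4); S=lambda x,y:(150+x/4-.4,130+y/4-.4)
def tri(u,v):
    A=[]
    for c,w in((a,u),(b,v)):
        P=c["K"]@np.array(c["view"])[:3]; A+=[w[0]*P[2]-P[0],w[1]*P[2]-P[1]]
    X=np.linalg.svd(np.array(A))[2][3]; return np.round(X[:3]/X[3],4)
print("hinge tri",tri(T(397,143),S(317,290)),"top z38",back(a,T(397,143),.045),"scene",back(b,S(317,290),.045))
for n,t,s,z in(("pintop",(457,288),(284,106),.078),("pinbase",(455,302),(285,150),.038)): print(n,back(a,T(*t),z),back(b,S(*s),z))
def rect(ps,f,c,z):
    P=np.array([back(c,f(*p),z)[:2] for p in ps]); 
    print(np.round(P,4).tolist(),"c",P.mean(0),"sides",np.linalg.norm(np.roll(P,-1,0)-P,axis=1), "ang",np.degrees(np.arctan2(*(np.roll(P,-1,0)-P).T[::-1])))
print("nest");rect([(385,237),(368,57),(580,45),(597,220)],T,a,.012);rect([(356,237),(337,422),(45,405),(92,222)],S,b,.012)
print("tester");rect([(128,226),(78,100),(190,58),(238,186)],T,a,.045);rect([(689,248),(742,378),(578,418),(532,272)],S,b,.045)
print("dial",back(a,T(154,140),.051),back(b,S(637,315),.051))
```

```text
hinge tri [ 0.6238 -0.0631  0.0425] top z38 [ 0.62337548 -0.06236093  0.045     ] scene [ 0.62600444 -0.06311771  0.045     ]
pintop [ 0.49821251 -0.11197566  0.078     ] [ 0.49128074 -0.11252666  0.078     ]
pinbase [ 0.48794242 -0.11455683  0.038     ] [ 0.49436802 -0.11323246  0.038     ]
nest
[[0.5443, -0.0551], [0.7048, -0.0375], [0.7201, -0.2268], [0.5636, -0.2416]] c [ 0.63320296 -0.14024895] sides [0.16140525 0.18991907 0.15725245 0.18748783] ang [   6.29326559  -85.35871716 -174.56549442   95.89457388]
[[0.5456, -0.0528], [0.705, -0.0354], [0.7221, -0.2223], [0.562, -0.2388]] c [ 0.63368579 -0.13732681] sides [0.16042715 0.18765477 0.16096151 0.18676094] ang [   6.20839652  -84.78033707 -174.11337188   95.05174668]
tester
[[0.5462, 0.1671], [0.6545, 0.2145], [0.6938, 0.1187], [0.5829, 0.0739]] c [0.61935685 0.14354831] sides [0.11818389 0.10345879 0.11962723 0.10018933] ang [  23.60114394  -67.7131399  -157.98593028  111.44441602]
[[0.5484, 0.1761], [0.654, 0.2147], [0.7018, 0.1157], [0.5872, 0.0742]] c [0.62287107 0.14518369] sides [0.11239765 0.10988099 0.12187664 0.10901412] ang [  20.05839954  -64.21580988 -160.09614879  110.83839726]
dial [0.62030017 0.14689423 0.051     ] [0.61822019 0.14546891 0.051     ]
```

>>> drive_tool --increments '[[[40,-40,0],[0,0,0],0.5],[[40,-40,0],[0,0,0],0.5],[[40,-41,0],[0,0,0],0.5],[[40,-41,0],[0,0,0],0.5],[[40,-41,0],[0,0,0],0.5],[[40,-41,0],[0,0,0],0.5],[[40,-41,0],[0,0,0],0.5],[[40,-41,0],[0,0,0],0.5]]'

```text
clock: 1.87
eef_pos: [0.3543, 0.246, 0.2078]
tool_rot: [0.12, 0.993, 0.0, 0.0]
ft_force: [0.1, 1.0, 0.7]
grip_width: 0.0428
grasp_force: 0.0
```

>>> drive_tool --increments '[[[12,-30,0],[0,0,4.25],0.5],[[12,-30,0],[0,0,4.25],0.5],[[12,-30,0],[0,0,4.25],0.5],[[12,-30,0],[0,0,4.25],0.5],[[12,-30,0],[0,0,4.25],0.5],[[12,-30,0],[0,0,4.25],0.5],[[12,-30,0],[0,0,4.25],0.5],[[12,-30,0],[0,0,4.25],0.5]]'

```text
clock: 2.53
eef_pos: [0.4496, 0.0059, 0.2077]
tool_rot: [-0.177, 0.984, -0.0, 0.0]
ft_force: [0.2, 0.4, -0.1]
grip_width: 0.0427
grasp_force: 0.0
```

>>> drive_tool --increments '[[[12,-28,0],[0,0,0],0.5],[[12,-28,0],[0,0,0],0.5],[[12,-28,0],[0,0,0],0.5],[[8,-28,0],[0,0,0],0.5],[[0,0,-30],[0,0,0],0.5],[[0,0,-30],[0,0,0],0.5],[[0,0,0],[0,0,0],0.5],[[0,0,0],[0,0,0],0.5]]'

```text
clock: 3.2
eef_pos: [0.4915, -0.1042, 0.1463]
tool_rot: [-0.175, 0.985, 0.001, -0.002]
ft_force: [-0.4, -0.3, 1.0]
grip_width: 0.0426
grasp_force: 0.0
```

```bash
cat >> h.py <<'E'
def fproj(c,p):
    V=np.array(c["view"]); q=V[:3,:3]@p+V[:3,3]; r=np.hypot(q[0],q[1]); th=np.arctan2(r,q[2]); K=c["K"]
    return np.array([K[0,2]+K[0,0]*th*q[0]/r,K[1,2]+K[1,1]*th*q[1]/r])
def fback(c,uv,z):
    K,V=c["K"],np.array(c["view"]); x=(uv[0]-K[0,2])/K[0,0]; y=(uv[1]-K[1,2])/K[1,1]; th=np.hypot(x,y)
    d=np.array([np.sin(th)*x/th,np.sin(th)*y/th,np.cos(th)]); R,t=V[:3,:3],V[:3,3]; o=-R.T@t; d=R.T@d
    return o+d*(z-o[2])/d[2]
E
python3 - <<'E'
from h import *
w=camera("wrist"); o=get_obs(); print(o["eef_pos"],o["joint_pos"])
im=w["image"].copy()
for p in((.4949,-.1121,.078),(.4949,-.1121,.038),(.6263,-.0638,.045)):
    u=fproj(w,np.array(p)); print(p,u); cv2.circle(im,tuple(int(x) for x in u),3,(255,0,0),1)
for s in silhouettes("bar_handle",w)[:2]: print(s["conf"],s["bbox"])
save(cv2.resize(im,(800,600)),"w1.png")
E
```

```text
[ 0.49316236 -0.10428765  0.14803901] [-2.08408586e-01  2.83177120e-01 -9.64551714e-02  1.19177188e+00
  1.78802972e-05 -5.60227148e-01]
(0.4949, -0.1121, 0.078) [243.70808872 190.81795881]
(0.4949, -0.1121, 0.038) [245.15116188 179.3904744 ]
(0.6263, -0.0638, 0.045) [246.81263895 304.10419403]
0.82 [234.6, 157.9, 258.5, 310.2]
```

View pics/w1.png

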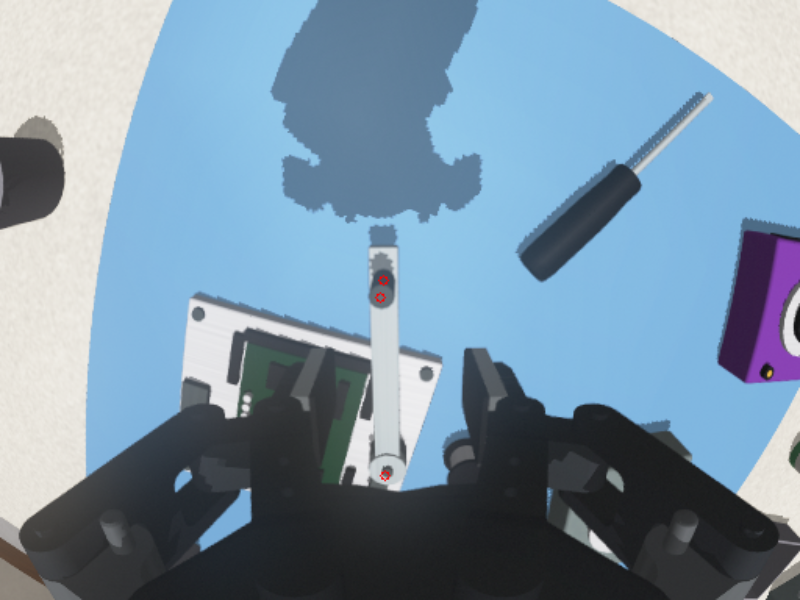

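The predicted hinge and pin points land on the pin top at (381,297) and the hinge at (386,474) in the wrist view. The estimate holds, so I descend.

>>> drive_tool --increments '[[[2,-8,-15],[0,0,0],0.5],[[0,0,-30],[0,0,0],0.5],[[0,0,-30],[0,0,0],0.5],[[0,0,-25],[0,0,0],0.5],[[0,0,0],[0,0,0],0.5],[[0,0,0],[0,0,0],0.5]]'

```text
clock: 3.8
eef_pos: [0.4956, -0.1121, 0.0484]
tool_rot: [-0.175, 0.985, 0.0, -0.0]
ft_force: [-0.5, -1.0, -0.1]
grip_width: 0.0427
grasp_force: 0.0
```

>>> drive_tool --increments '[[[0,0,-3],[0,0,0],0],[[0,0,0],[0,0,0],0],[[0,0,0],[0,0,0],0],[[0,0,0],[0,0,0],0],[[0,0,0],[0,0,0],0],[[0,0,0],[0,0,0],0],[[0,0,0],[0,0,0],0]]'

```text
clock: 4.38
eef_pos: [0.4972, -0.1127, 0.0467]
tool_rot: [-0.175, 0.985, -0.001, 0.002]
ft_force: [-0.4, 0.5, 5.8]
grip_width: 0.0101
grasp_force: 58.7
```

Run:
```python
from h import *
H=np.array([.6263,-.0638]); a0=-159.9; a1=-84.5
P=lambda a:H+.14*np.array([np.cos(np.radians(a)),np.sin(np.radians(a))])
A=np.linspace(a0,a1,17); Q=np.array([P(a) for a in A]); print(np.round(A,1)); print(np.round(np.diff(Q,axis=0)*1000,1).tolist(),Q[0],Q[-1],A[1]-A[0])
```

```text
[-159.9 -155.2 -150.5 -145.8 -141.  -136.3 -131.6 -126.9 -122.2 -117.5
 -112.8 -108.1 -103.4  -98.6  -93.9  -89.2  -84.5]
[[4.4, -10.6], [5.3, -10.2], [6.1, -9.8], [6.9, -9.2], [7.6, -8.6], [8.3, -8.0], [8.9, -7.3], [9.5, -6.5], [10.0, -5.7], [10.4, -4.9], [10.8, -4.0], [11.1, -3.1], [11.3, -2.2], [11.4, -1.3], [11.5, -0.3], [11.5, 0.6]] [ 0.4948268  -0.11191236] [ 0.63971841 -0.20315547] 4.712500000000006
```

>>> drive_tool --increments '[[[4.4,-10.6,0],[0,0,4.71],0],[[5.3,-10.2,0],[0,0,4.71],0],[[6.1,-9.8,0],[0,0,4.71],0],[[6.9,-9.2,0],[0,0,4.71],0],[[7.6,-8.6,0],[0,0,4.71],0],[[8.3,-8.0,0],[0,0,4.71],0],[[0,0,0],[0,0,0],0]]'

```text
clock: 4.97
eef_pos: [0.538, -0.1696, 0.0467]
tool_rot: [-0.411, 0.912, -0.001, 0.003]
ft_force: [2.9, 3.7, 7.1]
grip_width: 0.0096
grasp_force: 59.1
```

>>> drive_tool --increments '[[[8.9,-7.3,0],[0,0,4.71],0],[[9.5,-6.5,0],[0,0,4.71],0],[[10,-5.7,0],[0,0,4.71],0],[[10.4,-4.9,0],[0,0,4.71],0],[[10.8,-4.0,0],[0,0,4.71],0],[[0,0,0],[0,0,0],0]]'

```text
clock: 5.47
eef_pos: [0.5867, -0.1955, 0.0466]
tool_rot: [-0.589, 0.808, -0.0, 0.003]
ft_force: [1.6, 6.9, 8.8]
grip_width: 0.01
grasp_force: 59.4
```

>>> drive_tool --increments '[[[11.1,-3.1,0],[0,0,4.71],0],[[11.3,-2.2,0],[0,0,4.71],0],[[11.4,-1.3,0],[0,0,4.71],0],[[6,-0.3,0],[0,0,3],0],[[0,0,0],[0,0,0],0],[[0,0,0],[0,0,0],0]]'

```text
clock: 5.97
eef_pos: [0.6254, -0.2009, 0.0467]
tool_rot: [-0.702, 0.712, -0.0, 0.003]
ft_force: [1.4, 6.7, 8.8]
grip_width: 0.0104
grasp_force: 59.3
```

>>> drive_tool --increments '[[[5,0.2,0],[0,0,2],0],[[5,0.3,0],[0,0,2],0],[[4,0.3,0],[0,0,1.5],0],[[0,0,0],[0,0,0],0],[[0,0,0],[0,0,0],0]]'

```text
clock: 6.38
eef_pos: [0.6376, -0.2004, 0.0466]
tool_rot: [0.735, -0.678, -0.001, -0.002]
ft_force: [-1.2, 7.4, 8.3]
grip_width: 0.01
grasp_force: 59.4
```

>>> drive_tool --increments '[[[2,0.1,0],[0,0,0],0],[[2,0.1,0],[0,0,0],0],[[0,0,0],[0,0,0],0],[[0,0,0],[0,0,0],0]]'

```text
clock: 6.72
eef_pos: [0.6377, -0.2004, 0.0464]
tool_rot: [0.735, -0.678, -0.003, 0.001]
ft_force: [-9.1, 6.2, 13.4]
grip_width: 0.0101
grasp_force: 60.0
```

Hard against its stop: the position is unchanged while the force grows. Now release and rise.

>>> drive_tool --increments '[[[-4,0,0],[0,0,0],0.5],[[0,0,0],[0,0,0],0.5],[[0,0,0],[0,0,0],0.5],[[0,0,0],[0,0,0],0.5],[[0,0,30],[0,0,0],0.5],[[0,0,35],[0,0,0],0.5],[[0,0,35],[0,0,0],0.5],[[0,0,35],[0,0,0],0.5]]'

```text
clock: 7.38
eef_pos: [0.6369, -0.2032, 0.1803]
tool_rot: [0.735, -0.678, -0.0, 0.0]
ft_force: [1.2, -0.7, 0.0]
grip_width: 0.0428
grasp_force: 0.0
```

>>> drive_tool --increments '[[[0,35,0],[0,0,-7],0.55],[[0,35,0],[0,0,-7],0.55],[[0,35,0],[0,0,-7],0.55],[[0,35,0],[0,0,-7],0.55],[[0,35,0],[0,0,-7],0.55],[[0,35,0],[0,0,-7],0.55],[[0,35,0],[0,0,-7],0.55],[[0,35,0],[0,0,-7],0.55]]'

```text
clock: 8.05
eef_pos: [0.6372, 0.0784, 0.1792]
tool_rot: [-0.327, 0.945, -0.0, -0.0]
ft_force: [0.2, 0.1, 0.1]
grip_width: 0.0468
grasp_force: 0.0
```

Run:
```python
from h import *
w=camera("wrist"); a=camera("top"); o=get_obs(); print(o["eef_pos"],o["joint_pos"])
im=w["image"].copy()
for p in((.620,.145,.089),(.62,.145,.051)):
    u=fproj(w,np.array(p)); print(p,u); cv2.circle(im,tuple(int(x) for x in u),3,(255,0,0),1)
for s in silhouettes("knob",w)[:3]: print(s["conf"],s["bbox"])
j=cv2.resize(a["image"][150:250,225:335],(264,240),interpolation=cv2.INTER_CUBIC)
im=cv2.resize(im,(800,600)); im[:240,:264]=j
save(im,"w2.png")
```

```text
[0.63700442 0.08246784 0.17897451] [ 0.12791732  0.54290817  0.38049613  1.4085598   0.001626   -0.55014461]
(0.62, 0.145, 0.089) [321.98676257 211.89102096]
(0.62, 0.145, 0.051) [314.36439527 199.57879317]
0.74 [295.3, 179.5, 337.2, 231.5]
```

View pics/w2.png

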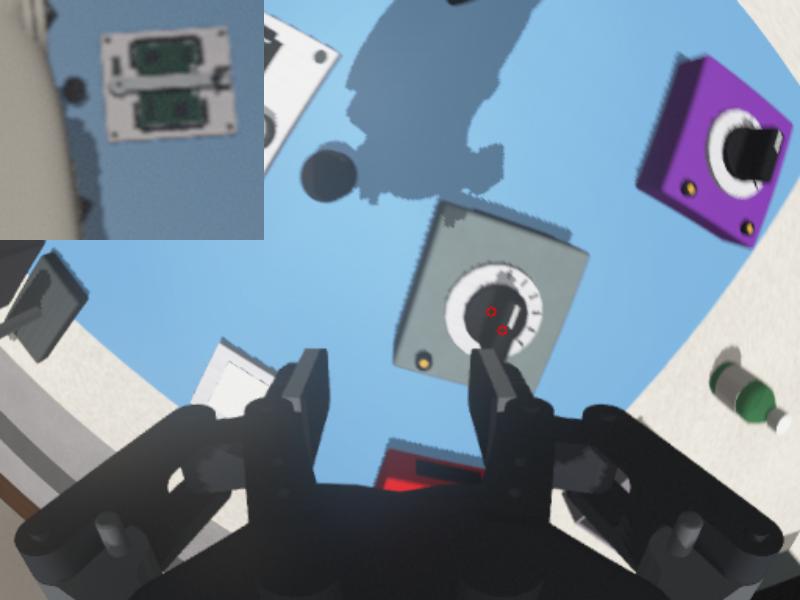

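>>> drive_tool --increments '[[[-4,16,0],[0,0,-5.4],0.7],[[-4,16,0],[0,0,-5.4],0.7],[[-4,16,0],[0,0,-5.4],0.7],[[-5,14,0],[0,0,0],0.7],[[0,0,0],[0,0,0],0.7],[[0,0,0],[0,0,0],0.7]]'

```text
clock: 8.7
eef_pos: [0.6202, 0.1385, 0.1794]
tool_rot: [-0.195, 0.981, -0.0, -0.0]
ft_force: [0.9, -0.5, -0.7]
grip_width: 0.0597
grasp_force: 0.0
```

Run:
```python
from h import *
w=camera("wrist"); o=get_obs(); print(o["eef_pos"],o["tool_rot"])
im=w["image"].copy()
for p in((.620,.145,.089),(.62,.145,.051)):
    print(fproj(w,np.array(p)))
d=.021*np.array([np.cos(.38),np.sin(.38),0]); 
for k in(-1,1): print(fproj(w,np.array([.62,.145,.089])+k*d))
save(cv2.resize(im[120:300,150:360],(700,600),interpolation=cv2.INTER_CUBIC),"w3.png")
```

```text
[0.62041919 0.13797534 0.17946012] [-1.94761213e-01  9.80850605e-01 -4.01066381e-04 -7.84519688e-06]
[261.30620833 185.73337263]
[260.56849544 176.07650154]
[261.71874996 162.62268165]
[260.88605749 207.9227446 ]
```

View pics/w3.png

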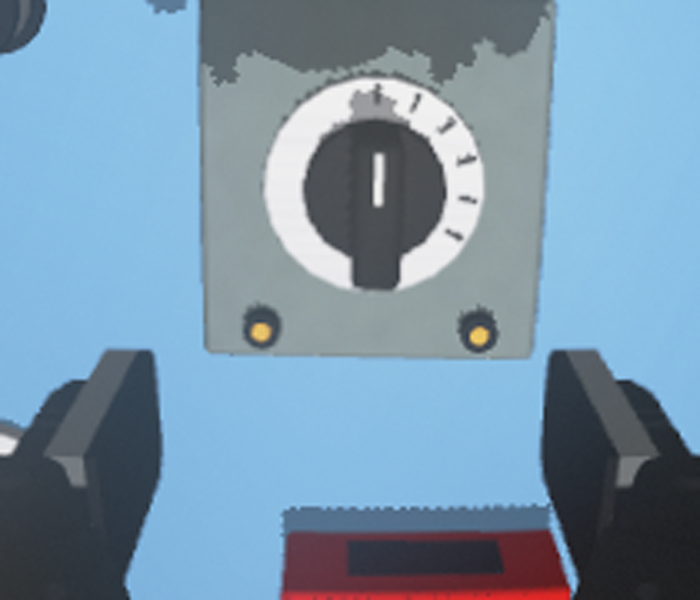

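The grey box's knob bar lies at crop (377,210), vertical in the image, with its mark at the robot end. It is aligned with the tool to within about 1°. It sits about 1.6 mm off the estimate, so I correct and descend.

>>> drive_tool --increments '[[[-2,8,-15],[0,0,0],0.6],[[0,0,-25],[0,0,0],0.6],[[0,0,-25],[0,0,0],0.6],[[0,0,-25],[0,0,0],0.6],[[0,0,-24],[0,0,0],0.6],[[0,0,0],[0,0,0],0.6],[[0,0,0],[0,0,0],0.6]]'

```text
clock: 9.33
eef_pos: [0.6172, 0.1454, 0.0642]
tool_rot: [-0.194, 0.981, -0.0, -0.002]
ft_force: [-0.6, -0.2, 1.2]
grip_width: 0.0512
grasp_force: 0.0
```

>>> drive_tool --increments '[[[0,0,0],[0,0,0],0],[[0,0,0],[0,0,0],0],[[0,0,0],[0,0,0],0],[[0,0,0],[0,0,0],0],[[0,0,0],[0,0,0],0],[[0,0,0],[0,0,0],0],[[0,0,0],[0,0,0],0]]'

```text
clock: 9.92
eef_pos: [0.6183, 0.147, 0.0659]
tool_rot: [-0.194, 0.981, 0.0, 0.0]
ft_force: [0.0, -0.2, 0.2]
grip_width: -0.0001
grasp_force: 0.0
```

Run:
```python
from h import *
o=get_obs()
for k in("clock","eef_pos","tool_rot","ft_force","ft_torque","grip_width","grasp_force","joint_pos"): print(k,np.round(o[k],4))
```

```text
clock 9.9167
eef_pos [0.6183 0.147  0.0659]
tool_rot [-1.942e-01  9.810e-01  0.000e+00  3.000e-04]
ft_force [ 0.0435 -0.1772  0.208 ]
ft_torque [-0.0088  0.0208  0.0187]
grip_width -0.0001
grasp_force 0.0
joint_pos [ 0.2334  0.5935  0.1658  1.1426  0.     -0.1575]
```

Fingers shut with nothing between them. I need to look.

Run:
```python
from h import *
w=camera("wrist"); s=camera("scene"); a=camera("top")
x=cv2.resize(w["image"][110:300,130:380],(450,342)); y=cv2.resize(s["image"][150:260,260:370],(340,342),interpolation=cv2.INTER_CUBIC)
save(np.hstack([x,y]),"w4.png")
for p in((.6185,.1463,.089),(.6185,.1463,.051)): print((fproj(w,np.array(p))-[130,110])*1.8,(proj(s,np.array(p))-[260,150])*3.1)
```

```text
[220.77323394 228.60672411] [157.23435082 151.0559102 ]
[221.57384453 184.14974849] [152.41085    181.26498573]
```

View pics/w4.png

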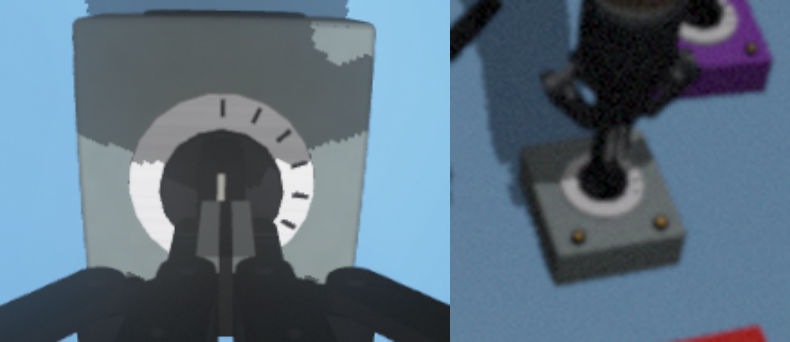

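The wrist view shows the mark at (221,187) and the pads at (225,225) with a clear gap between them, where the bar should be. The fingers seem to straddle it, although the reading is 0. I take a fresh reading and test with a small turn.

>>> drive_tool --increments '[[[0,0,0],[0,0,0],0],[[0,0,0],[0,0,0],0],[[0,0,0],[0,0,-3],0],[[0,0,0],[0,0,-3],0],[[0,0,0],[0,0,0],0]]'

```text
clock: 10.48
eef_pos: [0.6182, 0.1469, 0.0654]
tool_rot: [-0.142, 0.99, -0.0, -0.0]
ft_force: [-0.8, 0.4, -0.2]
grip_width: -0.0003
grasp_force: 0.0
```

Run:
```python
from h import *
for k in range(2):
    w=camera("wrist"); o=get_obs()
    for k in("clock","eef_pos","tool_rot","ft_force","ft_torque","grip_width","grasp_force","tau"): print(k,np.round(o[k],4))
u=[np.array(fproj(w,np.append(np.array([.6185,.1463])+r*np.array([np.cos(t),np.sin(t)]),.089))) for r,t in((-.021,.39),(.021,.39))];print(u)
save(cv2.resize(w["image"][150:300,190:320],(650,600)[::1],interpolation=cv2.INTER_CUBIC),"w5.png")
```

```text
clock 10.5333
eef_pos [0.6182 0.1469 0.0655]
tool_rot [-1.430e-01  9.897e-01  0.000e+00 -1.000e-04]
ft_force [-0.1114 -0.6715 -0.1963]
ft_torque [0.0239 0.0004 0.0454]
grip_width 0.0
grasp_force 0.0
tau [-2.00000e-04 -5.18116e+01  2.37417e+01  2.30000e-03 -3.00000e-04
  1.27900e-01]
clock 10.5833
eef_pos [0.6182 0.1469 0.0654]
tool_rot [-1.432e-01  9.897e-01 -0.000e+00 -1.000e-04]
ft_force [-0.9116 -0.0207  0.4529]
ft_torque [ 0.0088  0.0124 -0.0161]
grip_width 0.0002
grasp_force 0.0
tau [ 1.00000e-03 -5.18065e+01  2.37400e+01  2.30000e-03 -3.00000e-04
  2.81000e-02]
[array([248.34585082, 200.14757689]), array([256.80883068, 271.43799269])]
```

View pics/w5.png

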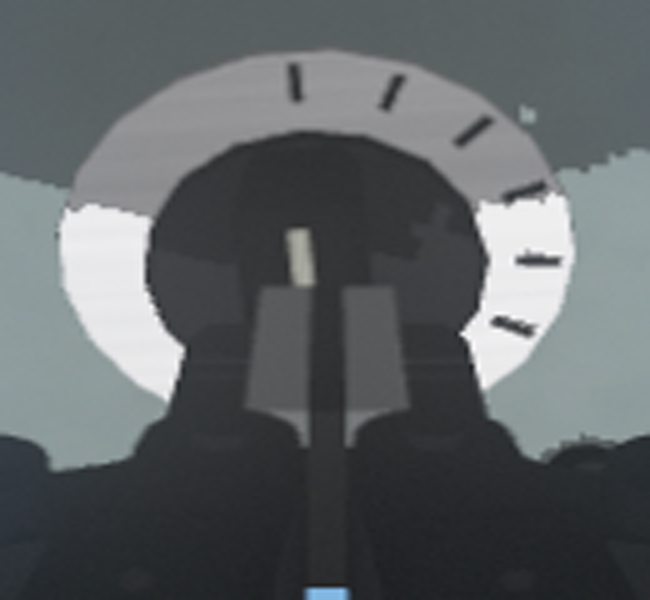

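Run:
```python
from h import *
w=camera("wrist"); o=get_obs(); V=np.array(w["view"]); print("cam",-V[:3,:3].T@V[:3,3],"axis",V[2,:3])
sc=lambda u:np.round((u-[190,150])*[5,4])
e=o["eef_pos"]; y=np.radians(2*np.degrees(np.arctan2(.9897,-.143))-90-90); d=np.array([np.cos(y),np.sin(y),0]); print(np.degrees(y))
n=np.array([-d[1],d[0],0])
for z in(.0655,.085,.1,.12):
  print(z,[sc(fproj(w,np.array([e[0],e[1],z])+k*d*.011+j*n*.002)).tolist() for k in(-1,1) for j in(-1,1)])
k=np.array([np.cos(.39),np.sin(.39),0]);m=np.array([-k[1],k[0],0]);c=np.array([.6185,.1463,0])
for z in(.089,.059): print("knob",z,[sc(fproj(w,c+[0,0,z]+i*k*.021+j*m*.007)).tolist() for i in(-1,1) for j in(-1,1)])
print("disc",sc(fproj(w,c+[0,0,.059]-k*.022)),sc(fproj(w,c+[0,0,.059]+m*.022)),sc(fproj(w,c+[0,0,.059]-m*.022)))
```

```text
cam [0.55419311 0.12861549 0.23178575] axis [ 0.25226504  0.07391402 -0.96483111]
16.443333237163017
0.0655 [[304.0, 215.0], [338.0, 215.0], [305.0, 351.0], [337.0, 351.0]]
0.085 [[301.0, 262.0], [339.0, 262.0], [302.0, 410.0], [338.0, 410.0]]
0.1 [[299.0, 306.0], [340.0, 306.0], [300.0, 464.0], [340.0, 464.0]]
0.12 [[295.0, 380.0], [343.0, 380.0], [297.0, 553.0], [342.0, 553.0]]
knob 0.089 [[223.0, 206.0], [361.0, 195.0], [271.0, 490.0], [397.0, 481.0]]
knob 0.059 [[239.0, 144.0], [355.0, 135.0], [279.0, 393.0], [387.0, 385.0]]
disc [296. 133.] [492. 255.] [141. 282.]
```

The fingertips appear at image row 285 instead of the 215 that TCP z=0.0655 would give, so they really are at about z≈0.09, just over the knob's top. The tips stand about 25 mm higher than the reported TCP. I open, turn back and descend gently while watching the force.

>>> drive_tool --increments '[[[0,0,10],[0,0,3],0.5],[[0,0,0],[0,0,3],0.5],[[0,0,0],[0,0,0],0.5],[[0,0,0],[0,0,0],0.5],[[0,0,0],[0,0,0],0.5],[[0,0,-5],[0,0,0],0.5],[[0,0,-5],[0,0,0],0.5],[[0,0,-3],[0,0,0],0.5]]'

```text
clock: 11.3
eef_pos: [0.6176, 0.1467, 0.0612]
tool_rot: [-0.194, 0.981, -0.0, -0.001]
ft_force: [0.2, 0.4, -0.0]
grip_width: 0.0425
grasp_force: 0.0
```

>>> drive_tool --increments '[[[0,0,-2],[0,0,0],0.5],[[0,0,-2],[0,0,0],0.5],[[0,0,-1],[0,0,0],0.5],[[0,0,0],[0,0,0],0.5]]'

```text
clock: 11.63
eef_pos: [0.6181, 0.1468, 0.0571]
tool_rot: [-0.194, 0.981, -0.0, -0.0]
ft_force: [-0.4, 0.6, 0.2]
grip_width: 0.0428
grasp_force: 0.0
```

>>> drive_tool --increments '[[[0,0,-2],[0,0,0],0.5],[[0,0,-2],[0,0,0],0.5],[[0,0,-2],[0,0,0],0.5],[[0,0,-2],[0,0,0],0.5],[[0,0,0],[0,0,0],0.5]]'

```text
clock: 12.05
eef_pos: [0.6178, 0.1468, 0.0489]
tool_rot: [-0.194, 0.981, -0.0, -0.0]
ft_force: [-0.0, -0.7, 0.3]
grip_width: 0.0425
grasp_force: 0.0
```

Run:
```python
from h import *
w=camera("wrist"); s=camera("scene")
x=cv2.resize(w["image"][110:310,130:380],(450,360)); y=cv2.resize(s["image"][160:230,270:340],(350,360),interpolation=cv2.INTER_CUBIC)
save(np.hstack([x,y]),"w6.png")
o=get_obs();print(o["eef_pos"],o["ft_force"])
```

```text
[0.61810146 0.14685498 0.04935524] [ 0.01343984 -0.46525988  1.03921988]
```

View pics/w6.png

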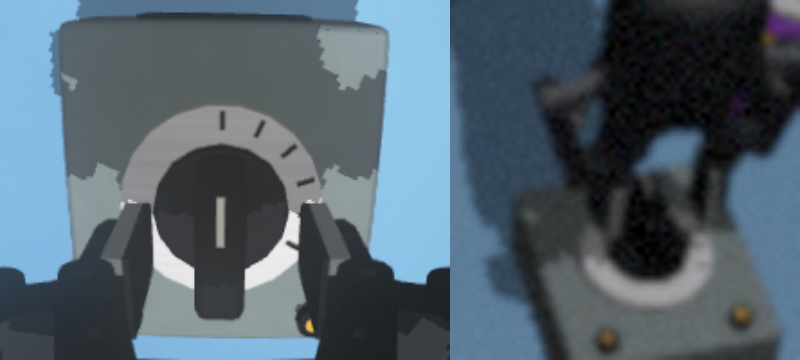

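Fingers straddle the bar: the bar is at (220,250), the pads at 152 and 302, centre 227. That means the tool is about 2 mm too far to +y. Shift and close.

>>> drive_tool --increments '[[[0.7,-1.7,0],[0,0,0],0.5],[[0,0,0],[0,0,0],0],[[0,0,0],[0,0,0],0],[[0,0,0],[0,0,0],0],[[0,0,0],[0,0,0],0],[[0,0,0],[0,0,0],0],[[0,0,0],[0,0,0],0],[[0,0,0],[0,0,0],0]]'

```text
clock: 12.82
eef_pos: [0.619, 0.1455, 0.0499]
tool_rot: [-0.194, 0.981, 0.0, 0.0]
ft_force: [-1.8, 1.4, 3.1]
grip_width: 0.0123
grasp_force: 59.7
```

>>> drive_tool --increments '[[[0,0,0],[0,0,-6],0],[[0,0,0],[0,0,-6],0],[[0,0,0],[0,0,-6],0],[[0,0,0],[0,0,-6],0],[[0,0,0],[0,0,0],0],[[0,0,0],[0,0,0],0]]'

```text
clock: 13.32
eef_pos: [0.6189, 0.1457, 0.0499]
tool_rot: [0.012, 1.0, 0.0, 0.0]
ft_force: [-2.5, 2.1, 4.5]
grip_width: 0.0124
grasp_force: 59.6
```

```bash
cat > st.py <<'E'
from h import *
o=get_obs()
for k in("clock","eef_pos","ft_force","ft_torque","grip_width","grasp_force","joint_pos"): print(k,np.round(o[k],4))
q=o["tool_rot"]; print("psi",(np.degrees(2*np.arctan2(q[1],q[0]))-90)%180)
E
python3 st.py
```

```text
clock 13.3167
eef_pos [0.6189 0.1457 0.0499]
ft_force [-2.5134  2.0609  4.458 ]
ft_torque [0.4429 0.488  0.0377]
grip_width 0.0124
grasp_force 59.6456
joint_pos [2.3090e-01 6.0770e-01 1.4610e-01 1.1089e+00 7.0000e-04 2.5550e-01]
psi 88.5901515168446
```

>>> drive_tool --increments '[[[0,0,0],[0,0,-6],0],[[0,0,0],[0,0,-6],0],[[0,0,0],[0,0,0],0]]'

```text
clock: 13.57
eef_pos: [0.6189, 0.1459, 0.0499]
tool_rot: [0.118, 0.993, 0.001, 0.0]
ft_force: [-2.3, 3.0, 5.8]
grip_width: 0.0129
grasp_force: 59.7
```

```bash
python3 st.py | egrep "torque|psi"
```

```text
ft_torque [0.5976 0.5394 0.1212]
psi 76.47809585348853
```

>>> drive_tool --increments '[[[0,0,0],[0,0,-6],0],[[0,0,0],[0,0,-6],0],[[0,0,0],[0,0,0],0],[[0,0,0],[0,0,0],0]]'

```text
clock: 13.9
eef_pos: [0.619, 0.146, 0.0498]
tool_rot: [0.218, 0.976, 0.001, -0.0]
ft_force: [-2.1, 3.4, 5.3]
grip_width: 0.0127
grasp_force: 59.8
```

```bash
python3 st.py
python3 - <<'E'
from h import *
w=camera("wrist"); im=w["image"]
g=im.min(2)[215:265,238:266]; print((g>120).sum()); ys,xs=np.nonzero(g>120)
if len(xs): print(xs.min()+238,xs.max()+238,ys.min()+215,ys.max()+215, np.degrees(np.polyfit(ys,xs,1)[0]))
E
```

```text
clock 13.9
eef_pos [0.619  0.146  0.0498]
ft_force [-2.0515  3.4352  5.2776]
ft_torque [0.8359 0.5256 0.0277]
grip_width 0.0127
grasp_force 59.7684
joint_pos [0.2309 0.6078 0.1463 1.1088 0.0012 0.6715]
psi 64.75983526627888
119
253 257 218 245 -1.317441278253924
```

>>> drive_tool --increments '[[[0,0,0],[0,0,-5],0],[[0,0,0],[0,0,-5],0],[[0,0,0],[0,0,0],0]]'

```text
clock: 14.2
eef_pos: [0.619, 0.1461, 0.0498]
tool_rot: [0.304, 0.953, 0.001, -0.0]
ft_force: [-2.1, 3.8, 4.9]
grip_width: 0.012
grasp_force: 59.8
```

```bash
python3 st.py | egrep "torque|psi"
```

```text
ft_torque [0.8043 0.5492 0.1955]
psi 54.62723005780009
```

>>> drive_tool --increments '[[[0,0,0],[0,0,-5],0],[[0,0,0],[0,0,-5],0],[[0,0,0],[0,0,-4.7],0],[[0,0,0],[0,0,0],0],[[0,0,0],[0,0,0],0],[[0,0,0],[0,0,0],0],[[0,0,0],[0,0,0],0]]'

```text
clock: 14.78
eef_pos: [0.6191, 0.1462, 0.0499]
tool_rot: [0.422, 0.907, 0.001, -0.0]
ft_force: [-2.2, 4.3, 5.5]
grip_width: 0.0123
grasp_force: 59.8
```

```bash
python3 st.py
python3 - <<'E'
from h import *
w=camera("wrist"); im=w["image"]; a=camera("top")
g=im.min(2)[215:265,238:266]; ys,xs=np.nonzero(g>120); print(len(xs),np.degrees(np.polyfit(ys,xs,1)[0]))
x=cv2.resize(im[110:310,130:380],(450,360),interpolation=cv2.INTER_CUBIC); y=cv2.resize(a["image"][150:250,235:335],(350,360),interpolation=cv2.INTER_CUBIC)
save(np.hstack([x,y]),"w7.png")
E
```

```text
clock 14.7833
eef_pos [0.6191 0.1462 0.0499]
ft_force [-2.2444  4.2634  5.4942]
ft_torque [0.9772 0.5013 0.1415]
grip_width 0.0123
grasp_force 59.7516
joint_pos [0.2311 0.6078 0.1464 1.1085 0.0016 1.102 ]
psi 40.10344424124739
138 -5.046418187820217e-15
```

View pics/w7.png

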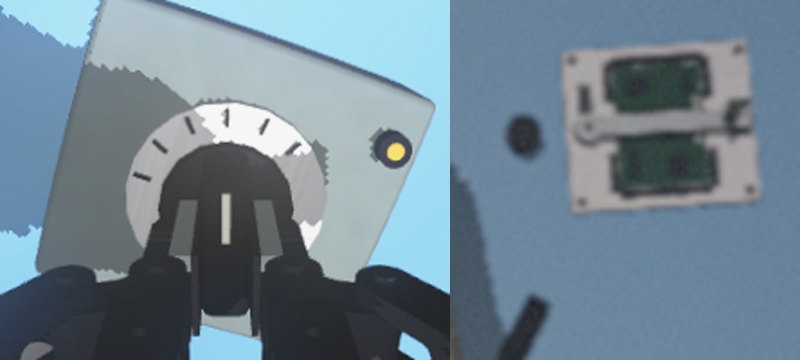

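The mark points at the fourth tick (227,117), counting from the rest tick at (142,177), so the knob is at the third stop. The bar lies shut over the board.

```bash
python3 -c "
from workcell import job_done
print(job_done())"
```

```text
the job is handed in; nothing more can be done
None
```

The keeper bar is shut against its stop over the board, and the grey test box's knob is held at its third click stop; the job is handed in.

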